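Close the bench length stop on a block

ROBOT

A 6-joint arm with a two-finger parallel gripper is mounted at the origin on the work surface. World frame = base frame: x ahead of the robot, y to its left, z up, the work surface at z = 0. Lengths are in m, angles in rad, forces in N, time in s.
With the tool pointing down it reaches from about 0.375 to 0.925 m from the base axis. Payload 5.7 kg.
Tool frame: the origin (TCP) lies between the finger pads; the fingertips stand 11 mm ahead of it and the grasp point (between the pads) lies 8 mm behind it (nose_length is the z of the fingertips in the tool frame, in m); z points along the fingers, y is the line along which they close (so a half turn about z gives the same grasp; the last joint's range is limited). The gripper opens to 88 mm and grips with 3 to 60 N. Pads are 20 mm wide; open, the fingers measure 115 mm over their backs; the gripper's body (75 mm by 178 mm) begins 61 mm behind the grasp point.
Start: joints at [-1.321, 0.359, 1.51, -0, 1.272, -0.115], TCP at [0.214, -0.56, 0.234] pointing down, gripper open.
Joint ranges: [-2.97, 2.97], [-1.01, 2.36], [0.21, 2.38], [-0.96, 4.11], [0.2, 2.71], [-2.98, 2.98]. Speed limits (rad/s): [2.39, 2.39, 3.14, 3.14, 3.14, 3.14].

INTERFACE

Orientations are given as a unit quaternion [w, x, y, z].
In Python, from rig import read_state, camera, camera_info, close_job, look_for, silhouettes, nose_length gives the robot as it stands.
- The arm moves only by the tool apply_moves, never from a script. Its argument "series" is a list of rows, each an object of numbers: "x", "y", "z": the shift along the tool's x, y, z in mm; "roll": the turn about the tool's z in rad; "hand": the opening, from 0 (shut) to 1 (fully open). In form: [{"x": .., "y": .., "z": .., "roll": .., "hand": ..}, ...]. A call has 1 to 10 rows; each row shifts and turns the commanded pose from where the row before left it, along the tool's axes as they then stand; what a row does not reach is not made up. A row lasts 1/10 s, in which the tool goes at most 50 mm and 8.59 degrees, less where a joint would pass 70% of its speed; a pose out of reach is approached as far as the arm can. A call is refused whole if a number of a shift passes 50 or a number of a turn 0.15, either way. A call with a gripper value outside its range is refused whole. The fingers move at their own pace and stop on an object; "force" is the grip in N (left out, the last holds). Time passes only in rows, so rows that do not move let the fingers close. It gives the time, the measured TCP pose, the force, the opening and the grip force at its end, in the units of the state.
- read_state(): the state, without advancing time (a new reading comes with each control period).
- camera(name): name is "scene" or "top" or "wrist"; returns (picture, depth): 480x640x3 uint8, red, green, blue; 480x640 float32, m along the optical axis (not along the pixel's ray), 0 where there is no reading.
- camera_info(name): a dict with "mtx" (3x3 intrinsics, pixels), "extrinsics" (4x4, takes a point from camera to world coordinates); the wrist camera has in their place "hand_eye" (4x4, takes a point from camera to tool coordinates, whose origin is the TCP and whose axes are the flange's). Camera axes: x right, y down, z forward; pixel columns grow to the right and rows downward; lengths in m; the calibration is good to about 2 mm. The wrist camera is an equidistant fisheye: a pixel r from the principal point sees the ray r / f radians off the axis. A picture is of the moment at which its call begins: read the wrist's pose just before it. camera_info takes no time and is no camera call.
- close_job(): hands the job in; it is judged then, once.
Trained networks look in the newest picture that a camera, given by its name, has taken for a name from the list of things; names that differ only in an ending like _2 or _b are one class to them, and where a whole thing is asked for, a point or a joint stands for the part that bears it (a point fixed in the world has none). Each returns a list of dicts, best first, with "confidence" (0 to 1); they miss things now and then, are a little off and sometimes report something else, mostly with a low value. They report only what shows in the picture. A call takes as long as a camera call. They do not tell look-alikes from the thing itself.
- look_for(query, camera): "pixel" ([row, column] in pixels, amid what is visible of it).
- silhouettes(query, camera): "pixels" (480x640 bool, what is visible of it) and "pixel" ([row, column] in pixels, amid what is visible of it).
The state is a dict: "time_s": time; "joint_pos": joint angles; "dq": joint speeds; "joint_efforts": joint torques, N m; "ee_pos": TCP position; "ee_rot": TCP orientation; "force": force on the tool from outside, world axes, zero at the start; "torque": the same for the moment, N m; "opening": finger opening in m; "gripper_force": force on a finger pad.
Only numpy, scipy, OpenCV 4.12 (cv2) and the standard library are available. Lean on these libraries where they do the work, as an engineer would, in place of code of your own. Each camera call takes 0.05 s, during which the arm holds its last target. There are 200 camera calls.

TASK

First push the aluminium block into the bay of the stop fixture until it lies flat against the rail, between the end fence and the stop arm. Then pull up the lock plunger's black knob, slide the stop section along to the next hole towards the fence so that the block is enclosed, and let the pin drop fully home in that hole. Finish while still gripping the knob with the pin fully home, do not let go of it, and leave the other things on the bench alone.

Things in the scene. Friction and masses are not known exactly. Their poses are not given: they have to be found in the camera images.
- fixture: Steel fixture bolted to the bench, immovable. Rail 40 mm wide (x), 40 high, along its own y from -190 to +112 mm. Origin on the bench under the rail's axis; face towards the robot at x = -20 mm. Fence: plate 40 mm high, inner face at y = +100 mm, from the rail out to x = -95 mm. Pin holes (10 mm long) in the rail's top at y = -123, -73, -23, +27, +77 mm. Bolt lugs behind, to x = +46 mm.
- bay (a point): Fixed point on the bench in the fixture's bay, axes as the fixture: where the block's origin is at the end (fixture x -55, y +53.5 mm). The bay is the bench in front of the rail (fixture -x side) between the stop arm's face and the fence's inner face: 143 mm wide at first (y = -43 to +100 mm), 93 mm wide with the section at the next hole (y = +7 to +100 mm).
- next_hole (a point): Mouth of the next hole, on the rail's top (40 mm above the bench) at fixture y = -23 mm, fixed: where the pin goes. It is the first hole past the sleeve on the fence side, 50 mm along the fixture's +y from the hole where the pin starts.
- section (a joint): Slide of the stop section, m: 0 at the start, grows along the fixture's +y to the fence; next hole at 0.050; limits -0.055, 0.065. Grey sleeve on the rail, 52 mm (x) by 60 (y), top 50 mm high, its dark stop arm 12 mm thick, 30 high, reaching to fixture x = -92 mm, its face flush with the sleeve's fence end. About 2 N friction, more when pushing the block. Pinned: 1 mm play either way.
- plunger (a joint): Lock plunger in the middle of the sleeve, m: 0 = pin fully home in a hole; grows as the knob is pulled straight up; top stop 0.014. The 8 mm round-nosed pin is clear of the rail above 0.009 (it reads 0.009 resting on the rail between holes), so slide at about 0.012. A spring presses it down, 4 N at 0 to 9 N at the top; it drops by itself into a hole.
- knob: Round black plunger knob on top of the sleeve, 26 mm in diameter, 26 mm high, moving with plunger and section. Origin: its middle, a good height to grip, on the pin's axis, 81 mm above the bench with the pin home (knob from 68 to 94 mm). Below it a bushing 16 mm in diameter up to 64 mm, then the sleeve's top at 50 mm. Grip from above in any yaw; a 50 N grip holds it well.
- block: Loose milled aluminium block, 70 mm (its x) by 90 (its y) by 30 high, about 0.5 kg; dark round mark in the middle of its top, a dot near each corner. Origin: centre of its underside. Starts on the robot's side of the bay, 50 to 80 mm short of the rail, in line with the open bay, long side roughly along the rail. Two spread fingertips pushing its near long face keep it square.
- bottle: Bystander: clear plastic bottle with a cap, 56 mm in diameter, 150 mm high. Origin: centre of its underside.
- spray_can: Bystander: white can, 58 mm in diameter, 150 mm high. Origin: centre of its underside.
- screwdriver: Bystander: screwdriver lying on the bench.
- height_gauge: Bystander: height gauge, dark base 100 x 70 x 35 mm with an upright steel column, 275 mm high in all. Origin: centre of its underside.
Mind the look-alikes: they are no part of the job. Leave any brown or turquoise look-alike of the block alone.

How it is judged:
By the outcome, as a careful person would: the job done as asked, in the order asked, and still so for the second after the job is handed in, while the arm keeps its last pose, push and grip.
It also fails if it takes over 45 s, if anything falls off the work surface, if the arm or the gripper's body presses on something with over 40 N, if the wrist force passes 120 N, or if a joint passes its speed limit or range.

## Working session

There is one attempt and no reset: what is moved stays moved. The work goes in short steps, Python scripts to look and compute and a tool call to move; the robot and the scene stay as the last step left them, time stands still between calls to the robot, and variables do not carry over. Pictures are saved under pics/ and viewed, at most 10 in all, crops included, and the job is handed in when it is done.

Besides the shell and the picture viewer there is one more tool, called as a command line: name --argument value ..., lists and objects as JSON in quotes. apply_moves: Moves the arm, as the interface text tells. Its arguments: {"type":"object","properties":{"series":{"type":"array","items":{"type":"object","properties":{"x":{"type":"number"},"y":{"type":"number"},"z":{"type":"number"},"roll":{"type":"number"},"hand":{"type":"number"}}}},"force":{"type":"number"}},"required":["series"]}

```bash
mkdir -p pics; cat > h.py <<'E'
import numpy as np, cv2
from rig import *
def world(cam,depth,mask=None):
    i=camera_info(cam);K=np.array(i['mtx']);E=np.array(i['extrinsics'])
    v,u=np.mgrid[:480,:640]
    P=np.stack([(u-K[0,2])/K[0,0]*depth,(v-K[1,2])/K[1,1]*depth,depth],-1)
    return P@E[:3,:3].T+E[:3,3]
def save(p,n): cv2.imwrite('pics/'+n,p[:,:,::-1])
E
python3 - <<'E'
from h import *
print(read_state())
for c in ['top','scene']:
    p,d=camera(c);save(p,c+'1.png');W=world(c,d);np.savez(c+'1.npz',p=p,d=d,W=W)
    for q in ['block','knob','fixture','section','bottle','spray_can','screwdriver','height_gauge']:
        for r in silhouettes(q,c)[:3]:
            m=r['pixels']&(d>0);X=W[m]
            print(c,q,round(r['confidence'],2),np.round(r['pixel']),m.sum(),np.round(np.median(X,0),3),np.round(np.percentile(X,[3,97],axis=0),3).tolist())
E
```

```text
{'time_s': 0.0, 'joint_pos': array([-1.32109957e+00,  3.59499188e-01,  1.51143005e+00, -1.05728677e-05,
        1.27245422e+00, -1.15108313e-01]), 'dq': array([-0.00060342,  0.00180533, -0.00095632, -0.00073034, -0.00226333,
        0.00052868]), 'joint_efforts': array([ 2.50991616e-03, -5.15362716e+01, -2.70727479e+01,  6.74001197e-02,
        3.49122717e-02, -1.48547842e-04]), 'ee_pos': array([ 0.21388166, -0.55988143,  0.23281392]), 'ee_rot': array([-8.93034399e-04,  9.83410052e-01,  1.81394232e-01, -6.52499067e-05]), 'force': array([-0.11510695,  0.29899417, -0.43869957]), 'torque': array([-0.05049022,  0.01592529,  0.031689  ]), 'gripper_force': 0.0, 'opening': 0.08771221636293088}
top block 0.74 [245. 251.] 1203 [0.475 0.139 0.031] [[0.432, 0.101, 0.027], [0.519, 0.176, 0.035]]
top block 0.68 [294. 322.] 1199 [ 0.36  -0.024  0.031] [[0.321, -0.067, 0.027], [0.4, 0.019, 0.035]]
top block 0.67 [221. 340.] 1146 [ 0.53  -0.058  0.031] [[0.495, -0.1, 0.028], [0.565, -0.016, 0.035]]
top knob 0.43 [160. 370.] 106 [ 0.657 -0.124  0.095] [[0.647, -0.135, 0.081], [0.668, -0.114, 0.098]]

[... 1303 characters left out ...]
5  0.091] [[0.651, -0.137, 0.072], [0.671, -0.114, 0.096]]
scene fixture 0.71 [316. 278.] 5956 [ 0.661 -0.093  0.039] [[0.568, -0.228, 0.005], [0.706, 0.059, 0.079]]
scene section 0.64 [315. 263.] 1391 [ 0.67  -0.121  0.049] [[0.583, -0.152, 0.009], [0.688, -0.096, 0.094]]
scene bottle 0.89 [232. 499.] 1205 [0.465 0.338 0.094] [[0.443, 0.321, 0.009], [0.479, 0.367, 0.151]]
scene spray_can 0.66 [273. 510.] 2258 [0.592 0.33  0.104] [[0.553, 0.309, 0.009], [0.6, 0.359, 0.152]]
scene screwdriver 0.97 [218. 169.] 446 [ 0.376 -0.396  0.021] [[0.325, -0.442, 0.002], [0.462, -0.319, 0.027]]
scene height_gauge 0.9 [300. 106.] 3304 [ 0.681 -0.393  0.056] [[0.612, -0.424, 0.01], [0.707, -0.364, 0.268]]
```

View pics/top1.png

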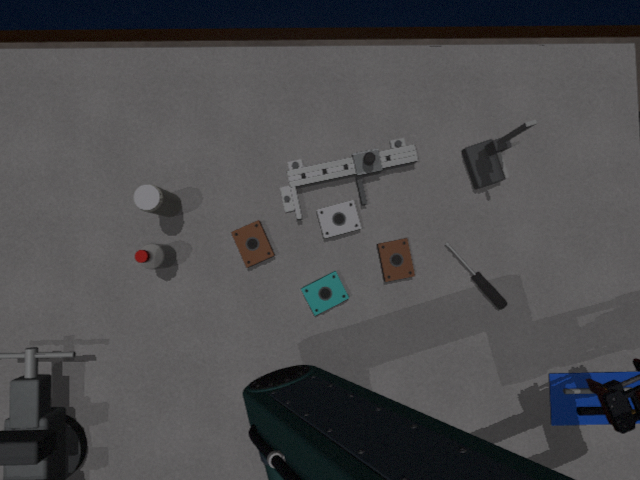

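View pics/scene1.png

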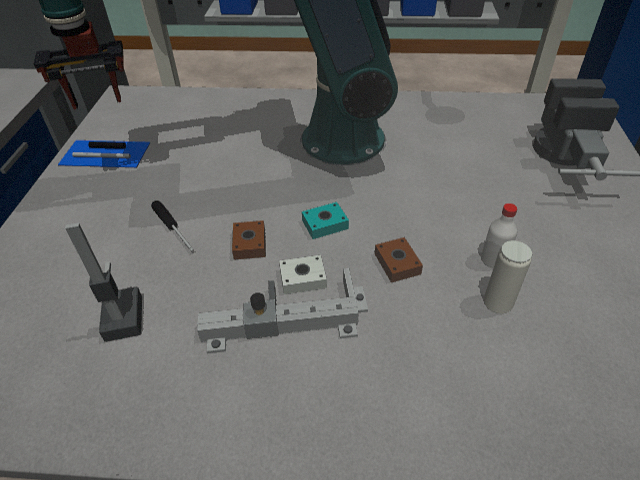

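```bash
python3 - <<'E'
from h import *
camera('top')
sil=silhouettes('fixture','top')[0]['pixels']; D=np.load('top1.npz');W=D['W'];
sec=silhouettes('section','top')[0]['pixels']
f=W[cv2.dilate(sil.astype(np.uint8),np.ones((3,3)))>0]
t=f[(f[:,2]>.035)&(f[:,2]<.0455)][:,:2]
# template fit: rail + fence top, unknown fence thickness 12 
from scipy.optimize import minimize
def sd(p,c,h): 
    q=np.abs(p-c)-h
    return np.linalg.norm(np.maximum(q,0),axis=1)+np.minimum(q.max(1),0)
def loc(p,v):
    c,s=np.cos(v[2]),np.sin(v[2]); return (p-v[:2])@np.array([[c,-s],[s,c]])
def cost(v):
    p=loc(t,v)
    d=np.minimum(sd(p,[0,-.039],[.020,.151]),sd(p,[-.0375,.106],[.0575,.006]))
    return np.mean(np.minimum(np.maximum(d,0),.01)**2)*1e6+np.mean(np.abs(np.percentile(p[p[:,1]<.09][:,0],[3,97])-[-.019,.019]))*1e2
best=min((minimize(cost,[.65,-.05,a],method='Nelder-Mead',options=dict(maxiter=2000,xatol=1e-5)) for a in [.1,.17,.25]),key=lambda r:r.fun)
v=best.x;print('fixture',v,best.fun)
p=loc(t,v);print(np.percentile(p,[1,99],axis=0))
r=p[(p[:,0]<-.03)&(p[:,1]>.08)];print('fence y,x',np.percentile(r,[3,97],axis=0))
k=f[f[:,2]>.09][:,:2];print('knob top',k.mean(0),loc(k,v).mean(0),len(k))
a=f[(f[:,2]>.024)&(f[:,2]<.034)][:,:2];a=loc(a,v);a=a[(a[:,0]<-.035)&(a[:,1]<0)];print('arm',np.percentile(a,[3,97],axis=0))
s=f[(f[:,2]>.0465)&(f[:,2]<.056)][:,:2];s=loc(s,v);print('sleeve',np.percentile(s,[2,98],axis=0))
for b in silhouettes('block','top'):
    if np.hypot(b['pixel'][0]-221,b['pixel'][1]-340)<12:
        q=W[b['pixels']];q=q[(q[:,2]>.025)&(q[:,2]<.037)][:,:2]
        R=cv2.minAreaRect((q*1000).astype(np.float32));print('block',R,'in fix',loc(np.array([R[0]])/1000,v))
s=read_state();print(camera_info('wrist'),nose_length)
E
```

```text
fixture [ 0.64402572 -0.05509884  0.18538257] 0.4977812013803856
[[-0.0873865  -0.18698157]
 [ 0.02076469  0.11110515]]
fence y,x [[-0.09365645  0.10009936]
 [-0.03236152  0.11141558]]
knob top [ 0.6344446  -0.11254732] [-0.020006   -0.05469813] 117
arm [[-0.08826616 -0.05456792]
 [-0.03774186 -0.04315686]]
sleeve [[-0.02421394 -0.10176232]
 [ 0.02632656 -0.04268631]]
block ((530.195556640625, -59.37428283691406), (70.01866912841797, 89.85157775878906), 14.112919807434082) in fix [[-0.11266784  0.01677928]]
{'mtx': array([[371.64829954,   0.        , 320.12655269],
       [  0.        , 371.64829954, 234.13105011],
       [  0.        ,   0.        ,   1.        ]]), 'hand_eye': array([[-3.79119368e-04, -9.55929721e-01, -2.93595341e-01,
         7.88215969e-02],
       [ 9.99999413e-01, -6.60372935e-04,  8.58838461e-04,
         8.92472813e-04],
       [-1.01487163e-03, -2.93594843e-01,  9.55929411e-01,
        -1.51910493e-01],
       [ 0.00000000e+00,  0.00000000e+00,  0.00000000e+00,
         1.00000000e+00]])} 0.011
```

apply_moves --series '[{"roll": 0.1, "hand": 0.57}, {"roll": 0.08, "hand": 0.57}, {"x": 27, "y": -33, "hand": 0.57}, {"x": 27, "y": -33, "hand": 0.57}, {"x": 27, "y": -33, "hand": 0.57}, {"x": 27, "y": -33, "hand": 0.57}, {"x": 27, "y": -33, "hand": 0.57}, {"x": 27, "y": -33, "hand": 0.57}, {"x": 27, "y": -33, "hand": 0.57}, {"x": 27, "y": -33, "hand": 0.57}]' --force 50

```text
invalid input
```

apply_moves --series '[{"x": 27, "y": -33}, {"x": 27, "y": -33}, {"x": 27, "y": -33}, {"x": 27, "y": -33}, {"x": 20, "y": -25}, {}]'

```text
invalid input
```

```bash
cat >> h.py <<'E'
FX=[0.64402572,-0.05509884,0.18538257]
def fix(p):
    c,s=np.cos(FX[2]),np.sin(FX[2]); return (np.asarray(p)[...,:2]-FX[:2])@np.array([[c,-s],[s,c]])
def where():
    from scipy.spatial.transform import Rotation as R
    s=read_state();q=s['ee_rot'];M=R.from_quat(np.r_[q[1:],q[0]]).as_matrix()
    print('t',s['time_s'],'tcp',np.round(s['ee_pos'],4),'fix',np.round(fix(s['ee_pos']),4),'yaw',np.arctan2(M[1,0],M[0,0])-FX[2],'tilt',M[:2,2],'F',np.round(s['force'],1),'open',s['opening'],s['gripper_force'])
    return s,M
E
python3 -c "
from h import *
where()"
```

```text
t 1.1 tcp [ 0.2141 -0.5605  0.2336] fix [-0.5158 -0.4175] yaw 0.17941322215898994 tilt [-1.41059305e-05  1.19690951e-04] F [ 0.5 -0.4  0.9] open 0.08799660344106132 0.0
```

apply_moves --series '[{"x": 0, "y": 0, "z": 0, "roll": 0.1, "hand": 0.57}, {"x": 0, "y": 0, "z": 0, "roll": 0.08, "hand": 0.57}, {"x": 27, "y": -33, "z": 0, "roll": 0, "hand": 0.57}, {"x": 27, "y": -33, "z": 0, "roll": 0, "hand": 0.57}, {"x": 27, "y": -33, "z": 0, "roll": 0, "hand": 0.57}, {"x": 27, "y": -33, "z": 0, "roll": 0, "hand": 0.57}, {"x": 27, "y": -33, "z": 0, "roll": 0, "hand": 0.57}, {"x": 27, "y": -33, "z": 0, "roll": 0, "hand": 0.57}, {"x": 27, "y": -33, "z": 0, "roll": 0, "hand": 0.57}, {"x": 27, "y": -33, "z": 0, "roll": 0, "hand": 0.57}]' --force 50

```text
time_s: 2.1
ee_pos: [0.3785, -0.2598, 0.2339]
ee_rot: [0.0, 0.996, 0.092, 0.0]
force: [0.2, -0.4, -0.1]
opening: 0.05
gripper_force: 0.0
```

apply_moves --series '[{"x": 27, "y": -34, "z": 0, "roll": 0, "hand": 0.57}, {"x": 27, "y": -34, "z": 0, "roll": 0, "hand": 0.57}, {"x": 27, "y": -34, "z": 0, "roll": 0, "hand": 0.57}, {"x": 27, "y": -34, "z": 0, "roll": 0, "hand": 0.57}, {"x": 25, "y": -34, "z": 0, "roll": 0, "hand": 0.57}, {"x": 0, "y": 0, "z": 40, "roll": 0, "hand": 0.57}, {"x": 0, "y": 0, "z": 40, "roll": 0, "hand": 0.57}, {"x": 0, "y": 0, "z": 40, "roll": 0, "hand": 0.57}, {"x": 0, "y": 0, "z": 0, "roll": 0, "hand": 0.57}]'

```text
time_s: 3.0
ee_pos: [0.4736, -0.0684, 0.1098]
ee_rot: [-0.002, 0.996, 0.093, -0.004]
force: [-0.4, -0.6, 0.2]
opening: 0.0502
gripper_force: 0.0
```

```bash
python3 - <<'E'
from h import *
where()
p,d=camera('wrist');save(p,'w1.png')
E
```

```text
t 3.0 tcp [ 0.4736 -0.0684  0.1098] fix [-0.17    0.0183] yaw -8.73577608331011e-05 tilt [-0.00889333  0.00268198] F [-0.4 -0.6  0.2] open 0.05018120000488633 0.0
```

View pics/w1.png

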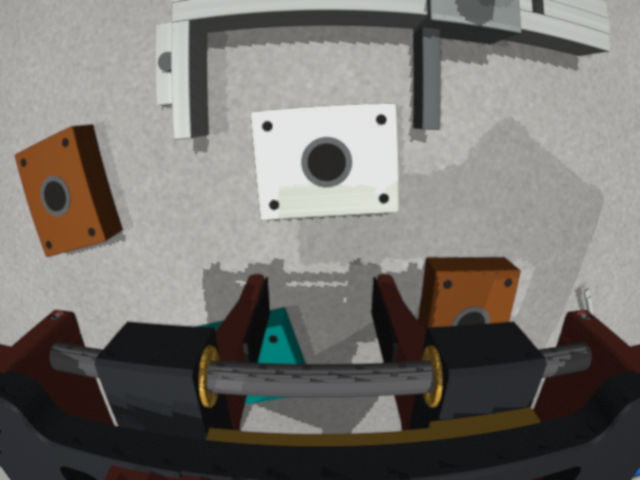

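apply_moves --series '[{"x": -3, "y": 0, "z": 30, "roll": 0, "hand": 0.57}, {"x": 0, "y": 0, "z": 30, "roll": 0, "hand": 0.57}, {"x": 0, "y": 0, "z": 20, "roll": 0, "hand": 0.57}, {"x": 0, "y": 0, "z": 8, "roll": 0, "hand": 0.57}, {"x": 0, "y": 0, "z": 0, "roll": 0, "hand": 0.57}, {"x": 5, "y": 0, "z": 0, "roll": 0, "hand": 0.57}, {"x": 5, "y": 0, "z": 0, "roll": 0, "hand": 0.57}, {"x": 5, "y": 0, "z": 0, "roll": 0, "hand": 0.57}, {"x": 5, "y": -2, "z": 0, "roll": 0, "hand": 0.57}, {"x": 5, "y": -2, "z": 0, "roll": 0, "hand": 0.57}]'

```text
time_s: 4.05
ee_pos: [0.4986, -0.0618, 0.026]
ee_rot: [0.0, 0.996, 0.092, 0.0]
force: [-4.4, -3.1, 1.7]
opening: 0.0501
gripper_force: 2.0
```

apply_moves --series '[{"x": 6, "y": -3, "z": 0, "roll": 0, "hand": 0.57}, {"x": 6, "y": -3, "z": 0, "roll": 0, "hand": 0.57}, {"x": 6, "y": -3, "z": 0, "roll": 0, "hand": 0.57}, {"x": 6, "y": -3, "z": 0, "roll": 0, "hand": 0.57}, {"x": 0, "y": 0, "z": 0, "roll": 0, "hand": 0.57}]'

```text
time_s: 4.55
ee_pos: [0.5212, -0.0449, 0.0257]
ee_rot: [-0.0, 0.996, 0.092, 0.001]
force: [0.1, -0.4, -0.5]
opening: 0.0506
gripper_force: 0.0
```

```bash
cat >> h.py <<'E'
def block(name=None):
    p,d=camera('top');W=world('top',d)
    if name: save(p,name)
    for b in silhouettes('block','top'):
        q=W[b['pixels']]
        if len(q)>300 and np.hypot(*(np.median(fix(q),0)-[-.08,.035]))<.06:
            q=fix(q[(q[:,2]>.025)&(q[:,2]<.037)])
            R=cv2.minAreaRect((q*1000).astype(np.float32));print('block fix',R,b['confidence'],np.percentile(q,[2,98],axis=0))
E
python3 - <<'E'
from h import *
where();block()
p,d=camera('wrist');save(p,'w2.png')
E
```

```text
t 4.55 tcp [ 0.5212 -0.0449  0.0257] fix [-0.1188  0.0326] yaw -0.00017541614726340748 tilt [0.0019209  0.00030639] F [ 0.1 -0.4 -0.5] open 0.05056086277065745 0.0
```

View pics/w2.png

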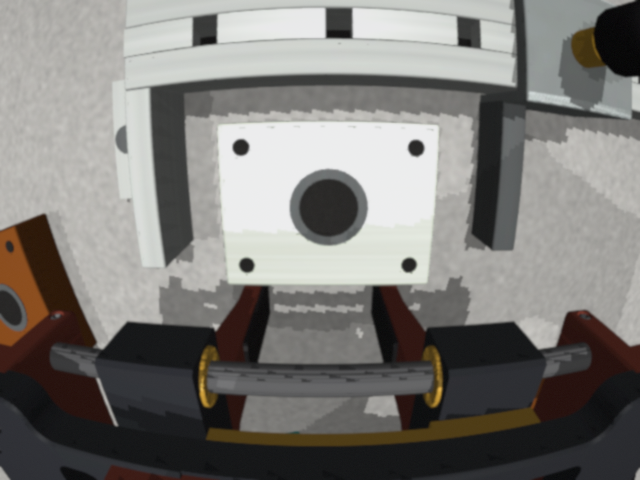

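apply_moves --series '[{"x": 4, "y": -3, "z": 0, "roll": 0, "hand": 0.57}, {"x": 4, "y": -4, "z": 0, "roll": 0, "hand": 0.57}, {"x": 4, "y": -4, "z": 0, "roll": 0, "hand": 0.57}, {"x": 4, "y": -4, "z": 0, "roll": 0, "hand": 0.57}, {"x": 2, "y": -1, "z": 0, "roll": 0, "hand": 0.57}, {"x": 0, "y": 0, "z": 0, "roll": 0, "hand": 0.57}]'

```text
time_s: 5.3
ee_pos: [0.5347, -0.026, 0.0256]
ee_rot: [-0.0, 0.996, 0.092, 0.0]
force: [-1.2, 0.3, 0.3]
opening: 0.0501
gripper_force: 0.5
```

```bash
python3 - <<'E'
from h import *
where()
E
```

```text
t 5.3 tcp [ 0.5347 -0.026   0.0256] fix [-0.1021  0.0488] yaw -0.00012777876112074482 tilt [0.00020527 0.00044216] F [-1.2  0.3  0.3] open 0.05005143120262995 0.470340927131474
```

Near the rail; press in steps until the force rises.

apply_moves --series '[{"x": 1, "y": 0, "z": 0, "roll": 0, "hand": 0.57}, {"x": 1, "y": 0, "z": 0, "roll": 0, "hand": 0.57}, {"x": 0, "y": 0, "z": 0, "roll": 0, "hand": 0.57}]'

```text
time_s: 5.6
ee_pos: [0.5348, -0.026, 0.0256]
ee_rot: [-0.0, 0.996, 0.092, -0.001]
force: [-4.7, -0.5, 4.4]
opening: 0.0503
gripper_force: 2.7
```

apply_moves --series '[{"x": 1, "y": 0, "z": 0, "roll": 0, "hand": 0.57}, {"x": 0, "y": 0, "z": 0, "roll": 0, "hand": 0.57}]'

```text
time_s: 5.8
ee_pos: [0.5348, -0.026, 0.0255]
ee_rot: [-0.0, 0.996, 0.092, -0.002]
force: [-7.4, -0.9, 4.9]
opening: 0.0499
gripper_force: 3.8
```

apply_moves --series '[{"x": 1, "y": 0, "z": 0, "roll": 0, "hand": 0.57}, {"x": 0, "y": 0, "z": 0, "roll": 0, "hand": 0.57}]'

```text
time_s: 6.0
ee_pos: [0.5348, -0.0259, 0.0254]
ee_rot: [-0.0, 0.996, 0.092, -0.003]
force: [-9.4, -2.6, 6.8]
opening: 0.05
gripper_force: 4.9
```

```bash
python3 - <<'E'
from h import *
where()
p,d=camera('wrist');save(p,'w3.png')
E
```

```text
t 6.0 tcp [ 0.5348 -0.0259  0.0254] fix [-0.102   0.0489] yaw -0.00013479499269469786 tilt [-0.00633849  0.00019756] F [-9.4 -2.6  6.8] open 0.05001150342110822 4.866256937384605
```

View pics/w3.png

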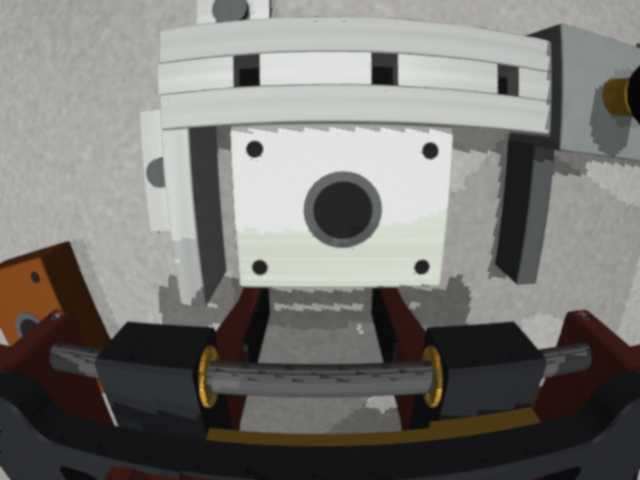

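apply_moves --series '[{"x": -10, "y": 0, "z": 0, "roll": 0, "hand": 0.57}, {"x": -10, "y": 0, "z": 0, "roll": 0, "hand": 0.57}, {"x": 0, "y": 0, "z": -35, "roll": 0, "hand": 0.57}, {"x": 0, "y": 0, "z": -45, "roll": 0, "hand": 0.57}, {"x": 0, "y": 0, "z": -45, "roll": 0, "hand": 0.8}, {"x": 15, "y": 30, "z": -5, "roll": 0, "hand": 0.8}, {"x": 15, "y": 30, "z": 0, "roll": 0, "hand": 0.8}, {"x": 15, "y": 30, "z": 0, "roll": 0, "hand": 0.8}, {"x": 12, "y": 32, "z": 0, "roll": 0, "hand": 0.8}, {"x": 0, "y": 0, "z": 0, "roll": 0, "hand": 0.8}]'

```text
time_s: 7.05
ee_pos: [0.6002, -0.143, 0.1561]
ee_rot: [0.001, 0.996, 0.091, 0.002]
force: [0.3, -0.3, 0.3]
opening: 0.0702
gripper_force: 0.0
```

```bash
cat >> h.py <<'E'
def wristW(d,s,M):
    i=camera_info('wrist');K=np.array(i['mtx']);H=np.array(i['hand_eye'])
    v,u=np.mgrid[:480,:640];a=(u-K[0,2])/K[0,0];b=(v-K[1,2])/K[1,1];r=np.hypot(a,b)+1e-9
    k=np.tan(r)/r
    P=np.stack([a*k*d,b*k*d,d],-1)@H[:3,:3].T+H[:3,3]
    return P@M.T+s['ee_pos']
E
python3 - <<'E'
from h import *
s,M=where()
p,d=camera('wrist');save(p,'w4.png');W=wristW(d,s,M)
for r in silhouettes('knob','wrist')[:2]:
    X=W[r['pixels']&(d>0)];t=X[X[:,2]>.088]
    F=fix(t)
    print(r['confidence'],r['pixel'],np.median(X,0),len(t),np.percentile(F,[2,50,98],axis=0) if len(t) else '',np.percentile(X[:,2],[5,95]))
for r in silhouettes('block','wrist')[:3]:
    X=W[r['pixels']&(d>0)];X=X[(X[:,2]>.024)&(X[:,2]<.038)];
    if len(X): print('block',r['pixel'],cv2.minAreaRect((fix(X)*1000).astype(np.float32)),np.percentile(fix(X),[1,99],axis=0))
block('t2.png')
E
```

```text
t 7.05 tcp [ 0.6002 -0.143   0.1561] fix [-0.0593 -0.0783] yaw -0.003242726187171807 tilt [ 0.00478687 -0.00238905] F [ 0.3 -0.3  0.3] open 0.07020042871880698 0.0
0.79 [155.8, 313.0] [ 0.65742683 -0.12981054  0.09445759] 1426 [[-0.0120138  -0.08696055]
 [-0.00055901 -0.07598205]
 [ 0.0103707  -0.06495104]] [0.09144408 0.09579601]
block [283.1, 42.2] ((-126.42557525634766, 221.15948486328125), (79.94035339355469, 74.29822540283203), 12.185503959655762) [[-0.16546751  0.18254204]
 [-0.08299209  0.25799694]]
block [226.0, 187.1] ((-58.14189529418945, 38.06060028076172), (69.58070373535156, 91.40960693359375), 0.48797374963760376) [[-0.09117767 -0.00697291]
 [-0.02416038  0.08166467]]
block [422.9, 214.4] ((-287.9697570800781, 33.160423278808594), (17.169261932373047, 37.84445571899414), 71.59262084960938) [[-0.3021643   0.02736562]
 [-0.26883308  0.04538245]]
block fix ((-54.478477478027344, 41.61357879638672), (71.00191497802734, 89.64530944824219), 0.32748639583587646) 0.9 [[-0.08873214 -0.00035302]
 [-0.02088974  0.08446916]]
```

View pics/w4.png

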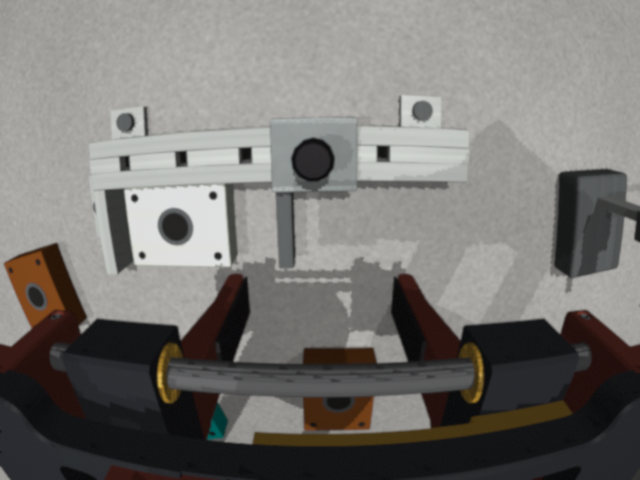

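apply_moves --series '[{"x": 25, "y": -2, "z": 0, "roll": 0, "hand": 0.8}, {"x": 25, "y": -2, "z": 0, "roll": 0, "hand": 0.8}, {"x": 10, "y": 0, "z": 0, "roll": 0, "hand": 0.8}, {"x": 0, "y": 0, "z": 0, "roll": 0, "hand": 0.8}, {"x": 0, "y": 0, "z": 0, "roll": 0, "hand": 0.8}, {"x": 0, "y": 0, "z": 0, "roll": 0, "hand": 0.8}]'

```text
time_s: 7.9
ee_pos: [0.654, -0.1239, 0.1555]
ee_rot: [-0.0, 0.996, 0.092, -0.001]
force: [-0.8, -0.3, -0.8]
opening: 0.0703
gripper_force: 0.0
```

```bash
python3 - <<'E'
from h import *
where()
E
```

```text
t 7.9 tcp [ 0.654  -0.1239  0.1555] fix [-0.0029 -0.0695] yaw -0.000616340330712617 tilt [-0.00137039  0.00028809] F [-0.8 -0.3 -0.8] open 0.07025442653966962 0.0
```

Shift x +3, tool y +4.5, then down 82 mm and grip.

apply_moves --series '[{"x": 3, "y": 4, "z": 0, "roll": 0, "hand": 0.8}, {"x": 0, "y": 0, "z": 25, "roll": 0, "hand": 0.8}, {"x": 0, "y": 0, "z": 25, "roll": 0, "hand": 0.8}, {"x": 0, "y": 0, "z": 20, "roll": 0, "hand": 0.8}, {"x": 0, "y": 0, "z": 12, "roll": 0, "hand": 0.8}, {"x": 0, "y": 0, "z": 0, "roll": 0, "hand": 0.8}, {"x": 0, "y": 0, "z": 0, "roll": 0, "hand": 0.5}, {"x": 0, "y": 0, "z": 0, "roll": 0, "hand": 0.4}, {"x": 0, "y": 0, "z": 0, "roll": 0, "hand": 0.35}]' --force 10

```text
time_s: 8.8
ee_pos: [0.6599, -0.1276, 0.0749]
ee_rot: [0.0, 0.996, 0.092, 0.001]
force: [0.6, 1.2, -0.4]
opening: 0.0496
gripper_force: 0.0
```

```bash
python3 - <<'E'
from h import *
where()
E
```

```text
t 8.8 tcp [ 0.6599 -0.1276  0.0749] fix [ 0.0022 -0.0742] yaw -0.0005597648636880836 tilt [ 0.00202571 -0.00052196] F [ 0.6  1.2 -0.4] open 0.04958872786907798 0.0
```

apply_moves --series '[{"x": -2, "y": 0, "z": 2, "roll": 0, "hand": 0.2}, {"x": 0, "y": 0, "z": 0, "roll": 0, "hand": 0.2}, {"x": 0, "y": 0, "z": 0, "roll": 0, "hand": 0.2}, {"x": 0, "y": 0, "z": 0, "roll": 0, "hand": 0.1}, {"x": 0, "y": 0, "z": 0, "roll": 0, "hand": 0.1}]' --force 10

```text
time_s: 9.3
ee_pos: [0.657, -0.1278, 0.0717]
ee_rot: [-0.0, 0.996, 0.092, -0.0]
force: [-0.6, -1.5, 2.4]
opening: 0.0254
gripper_force: 10.0
```

apply_moves --series '[{"x": 0, "y": 0, "z": 0, "roll": 0, "hand": 0}, {"x": 0, "y": 0, "z": 0, "roll": 0, "hand": 0}, {"x": 0, "y": 0, "z": 0, "roll": 0, "hand": 0}]' --force 55

```text
time_s: 9.6
ee_pos: [0.657, -0.1278, 0.0718]
ee_rot: [0.0, 0.996, 0.092, -0.0]
force: [-1.4, -0.5, 3.1]
opening: 0.0251
gripper_force: 55.0
```

```bash
python3 - <<'E'
from h import *
where()
E
```

```text
t 9.6 tcp [ 0.657  -0.1278  0.0718] fix [-0.0007 -0.0738] yaw -0.0005602621597005919 tilt [-1.32907469e-04 -1.69979507e-05] F [-1.4 -0.5  3.1] open 0.02510425755839697 55.000723181292415
```

apply_moves --series '[{"x": 0, "y": 0, "z": -4, "roll": 0, "hand": 0}, {"x": 0, "y": 0, "z": -4, "roll": 0, "hand": 0}, {"x": 0, "y": 0, "z": -4, "roll": 0, "hand": 0}, {"x": 0, "y": 0, "z": -2, "roll": 0, "hand": 0}, {"x": 0, "y": 0, "z": 0, "roll": 0, "hand": 0}, {"x": 0, "y": 0, "z": 0, "roll": 0, "hand": 0}]'

```text
time_s: 10.2
ee_pos: [0.6569, -0.1277, 0.0853]
ee_rot: [-0.0, 0.996, 0.092, -0.0]
force: [1.3, -1.2, -9.7]
opening: 0.0251
gripper_force: 55.0
```

apply_moves --series '[{"x": 0, "y": 0, "z": 1, "roll": 0, "hand": 0}, {"x": 0, "y": -3, "z": 0, "roll": 0, "hand": 0}, {"x": 0, "y": -4, "z": 0, "roll": 0, "hand": 0}, {"x": 0, "y": -5, "z": 0, "roll": 0, "hand": 0}, {"x": 0, "y": -5, "z": 0, "roll": 0, "hand": 0}, {"x": 0, "y": -5, "z": 0, "roll": 0, "hand": 0}, {"x": 0, "y": -5, "z": 0, "roll": 0, "hand": 0}, {"x": 0, "y": -5, "z": 0, "roll": 0, "hand": 0}, {"x": 0, "y": 0, "z": 0, "roll": 0, "hand": 0}]'

```text
time_s: 11.1
ee_pos: [0.6505, -0.0949, 0.0845]
ee_rot: [-0.001, 0.996, 0.092, -0.001]
force: [-1.2, 1.0, -9.1]
opening: 0.0246
gripper_force: 55.0
```

```bash
python3 - <<'E'
from h import *
where()
E
```

```text
t 11.1 tcp [ 0.6505 -0.0949  0.0845] fix [-0.001  -0.0403] yaw -0.0001301470225630874 tilt [-0.00117404  0.00130123] F [-1.2  1.  -9.1] open 0.024609041848195127 54.99752901960164
```

apply_moves --series '[{"x": 0, "y": -4, "z": 0, "roll": 0, "hand": 0}, {"x": 0, "y": -4, "z": 0, "roll": 0, "hand": 0}, {"x": 0, "y": -4, "z": 0, "roll": 0, "hand": 0}, {"x": 0, "y": -3, "z": 0, "roll": 0, "hand": 0}, {"x": 0, "y": -1, "z": 0, "roll": 0, "hand": 0}, {"x": 0, "y": 0, "z": 0, "roll": 0, "hand": 0}, {"x": 0, "y": 0, "z": 0, "roll": 0, "hand": 0}]'

```text
time_s: 11.8
ee_pos: [0.6479, -0.081, 0.0846]
ee_rot: [0.0, 0.996, 0.092, -0.0]
force: [-1.1, -5.2, -9.7]
opening: 0.0253
gripper_force: 55.0
```

```bash
python3 - <<'E'
from h import *
s,M=where()
block()
E
```

```text
t 11.8 tcp [ 0.6479 -0.081   0.0846] fix [-0.001  -0.0262] yaw -0.0004951048528990809 tilt [-0.00071303 -0.00071063] F [-1.1 -5.2 -9.7] open 0.02531771211812875 54.997257040813565
```

apply_moves --series '[{"x": 0, "y": -1.5, "z": 0, "roll": 0, "hand": 0}, {"x": 0, "y": -1, "z": 0, "roll": 0, "hand": 0}, {"x": 0, "y": 0, "z": 0, "roll": 0, "hand": 0}]'

```text
time_s: 12.2
ee_pos: [0.6474, -0.0786, 0.0846]
ee_rot: [0.0, 0.996, 0.092, -0.0]
force: [-1.9, -5.1, -9.3]
opening: 0.0246
gripper_force: 55.0
```

```bash
python3 - <<'E'
from h import *
s,M=where()
p,d=camera('top');W=world('top',d);save(p,'t3.png')
for b in silhouettes('block','top'):
    q=W[b['pixels']];print(b['confidence'],b['pixel'],len(q),np.round(np.median(fix(q),0),4))
E
```

```text
t 12.2 tcp [ 0.6474 -0.0786  0.0846] fix [-0.001  -0.0237] yaw -0.0004920156885441507 tilt [-0.00071793 -0.00073572] F [-1.9 -5.1 -9.3] open 0.024561528492148398 54.997351630590856
0.96 [247.4, 250.9] 1215 [-0.1301  0.2213]
0.57 [261.5, 402.7] 510 [-0.237  -0.1117]
0.48 [186.3, 329.9] 136 [-0.0312  0.025 ]
```

apply_moves --series '[{"x": 0, "y": 0, "z": 3, "roll": 0, "hand": 0}, {"x": 0, "y": 0, "z": 3, "roll": 0, "hand": 0}, {"x": 0, "y": 0, "z": 3, "roll": 0, "hand": 0}, {"x": 0, "y": 0, "z": 2, "roll": 0, "hand": 0}, {"x": 0, "y": 0, "z": 0, "roll": 0, "hand": 0}]'

```text
time_s: 12.8
ee_pos: [0.6474, -0.0786, 0.0738]
ee_rot: [0.0, 0.996, 0.092, -0.0]
force: [-2.4, -4.4, -4.9]
opening: 0.025
gripper_force: 55.0
```

```bash
python3 - <<'E'
from h import *
s,M=where()
E
```

```text
t 12.8 tcp [ 0.6474 -0.0786  0.0738] fix [-0.001  -0.0237] yaw -0.0005480256242467452 tilt [-0.00073512 -0.00061622] F [-2.4 -4.4 -4.9] open 0.024950783562960762 54.998409831896424
```

In the hole; press the rest of the way until it bottoms.

apply_moves --series '[{"x": 0, "y": 0, "z": 1, "roll": 0, "hand": 0}, {"x": 0, "y": 0, "z": 1, "roll": 0, "hand": 0}, {"x": 0, "y": 0, "z": 1, "roll": 0, "hand": 0}, {"x": 0, "y": 0, "z": 0, "roll": 0, "hand": 0}]'

```text
time_s: 13.2
ee_pos: [0.6475, -0.0786, 0.0718]
ee_rot: [0.0, 0.996, 0.092, -0.0]
force: [-5.0, -4.5, -0.5]
opening: 0.025
gripper_force: 55.0
```

apply_moves --series '[{"x": 0, "y": 0, "z": 1, "roll": 0, "hand": 0}, {"x": 0, "y": 0, "z": 1, "roll": 0, "hand": 0}, {"x": 0, "y": 0, "z": 0, "roll": 0, "hand": 0}, {"x": 0, "y": 0, "z": 0, "roll": 0, "hand": 0}]'

```text
time_s: 13.6
ee_pos: [0.6476, -0.0786, 0.0716]
ee_rot: [0.0, 0.996, 0.092, 0.0]
force: [-8.4, -2.7, 12.6]
opening: 0.0249
gripper_force: 55.0
```

```bash
python3 - <<'E'
from h import *
s,M=where()
p,d=camera('scene');save(cv2.resize(p[180:380,150:420],None,fx=2.8,fy=2.8,interpolation=cv2.INTER_CUBIC),'s2.png');W=world('scene',d)
for b in silhouettes('block','scene'):
    q=W[b['pixels']&(d>0)];q=fix(q[(q[:,2]>.025)&(q[:,2]<.035)]);print(b['confidence'],b['pixel'],len(q),np.round(np.percentile(q,[2,98],axis=0),4).tolist() if len(q) else '')
E
```

```text
t 13.6 tcp [ 0.6476 -0.0786  0.0716] fix [-0.0008 -0.0237] yaw -0.0004306993942191639 tilt [ 0.0004294  -0.00094741] F [-8.4 -2.7 12.6] open 0.02494719717804416 55.003653480671346
0.97 [258.3, 396.4] 1048 [[-0.1723, 0.1849], [-0.0819, 0.2586]]
0.96 [217.3, 324.6] 853 [[-0.311, 0.0368], [-0.2337, 0.1272]]
0.68 [288.6, 321.7] 859 [[-0.0853, 0.0095], [-0.0286, 0.0954]]
0.65 [236.5, 242.0] 621 [[-0.275, -0.1278], [-0.1874, -0.0789]]
```

View pics/s2.png

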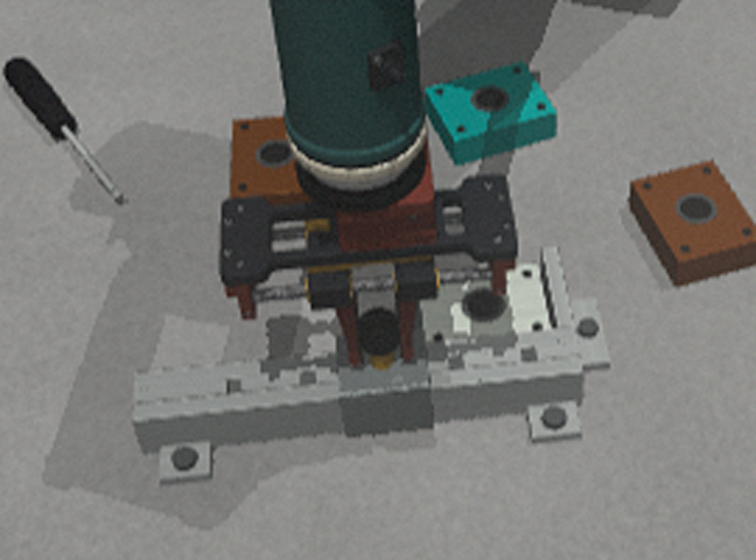

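apply_moves --series '[{"x": 0, "y": 0, "z": -1, "roll": 0, "hand": 0}, {"x": 0, "y": 0, "z": 0, "roll": 0, "hand": 0}, {"x": 0, "y": 0, "z": 0, "roll": 0, "hand": 0}]'

```text
time_s: 14.0
ee_pos: [0.6475, -0.0786, 0.0717]
ee_rot: [0.0, 0.996, 0.092, 0.0]
force: [-7.2, -4.1, 6.2]
opening: 0.0244
gripper_force: 55.0
```

```bash
python3 - <<'E'
from h import *
s,M=where()
W=world('top',camera('top')[1])
p,d=camera('scene');W=world('scene',d)
for b in silhouettes('block','scene'):
    if abs(b['pixel'][0]-288)<8 and abs(b['pixel'][1]-322)<12:
        q=W[b['pixels']&(d>0)];f=fix(q);k=(q[:,2]>.024)&(q[:,2]<.036);f=f[k]
        print(cv2.minAreaRect((f*1000).astype(np.float32)))
        for a in np.arange(.01,.1,.01):
            g=f[abs(f[:,1]-a)<.004]
            if len(g): print(round(a,3),len(g),np.round([g[:,0].min(),g[:,0].max()],4))
p,d=camera('wrist');save(p,'w5.png')
E
```

```text
t 14.0 tcp [ 0.6475 -0.0786  0.0717] fix [-0.0009 -0.0237] yaw -0.0005090599114095373 tilt [ 0.0001249  -0.00084881] F [-7.2 -4.1  6.2] open 0.02436497337518847 55.001590149477124
((-58.382972717285156, 52.40606689453125), (62.29319763183594, 89.93688201904297), 2.558377981185913)
0.01 42 [-0.0621 -0.0281]
0.02 63 [-0.0729 -0.0269]
0.03 76 [-0.0762 -0.0266]
0.04 78 [-0.0766 -0.0289]
0.05 82 [-0.0798 -0.0271]
0.06 59 [-0.072  -0.0311]
0.07 63 [-0.084 -0.03 ]
0.08 89 [-0.0875 -0.0315]
0.09 90 [-0.0902 -0.0288]
```

View pics/w5.png

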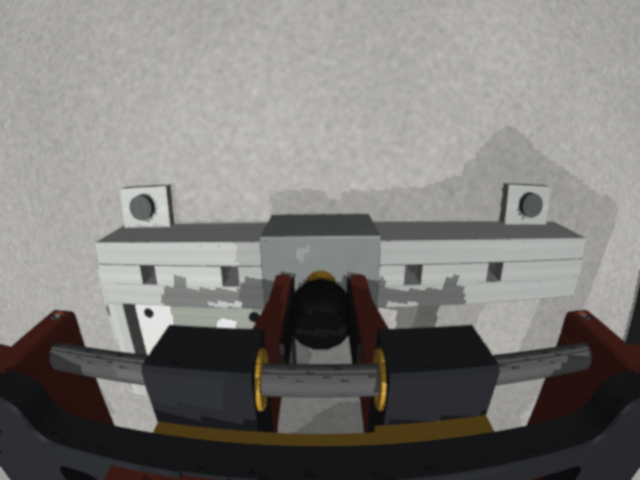

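```bash
python3 -c "
from rig import *
print(close_job())"
```

```text
the job is handed in; nothing more can be done
None
```

The job is handed in at about 14 s. The block is enclosed in the bay against the rail, the pin is fully home in the next hole and the knob is still gripped at 55 N; no verdict came back. Once the arm was in the way I could only see part of the block, but what showed sat flush.

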